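# Step the filter wheel on by four clicks

## Task

Weaken the laser beam: turn the upright filter wheel (the black disc with six finger lobes round its rim, on the post in the middle of the optical table) exactly four clicks clockwise as seen from the robot, its top going to the robot's right, and leave it seated in the fourth click. Push its lobes round gently with a fingertip, a few clicks at a stroke if you like, never gripping the wheel and never running past the fourth click. Leave everything else on the table standing where it is.

Things in the scene. Friction and masses are not known exactly. Their poses are not given: they have to be found in the camera images.
- axle (a point): centre of the upright filter wheel, a black disc 116 mm across and 12 mm thick with 12 small grey glasses; on its level axle, 125 mm above the table, mid-thickness. Fixed to the stand, does not turn. x axis along the axle, away from the robot; y to the robot's left; z up (yawed up to about 20 degrees)
- lobe (a point): centre of the round end (radius 8 mm) of one of six equal finger lobes, one every 60 degrees round the wheel's rim; turns with the wheel. 66 mm from the axle; lobes are 16 mm wide, 12 mm thick, reach 74 mm from the axle and so stand 16 mm proud of the disc. This lobe stands straight up at joint value 0
- wheel (a joint): turn of the wheel, rad, growing clockwise as seen from the robot (top going right). No end stops. Clicks into a seat at every multiple of 30 degrees (0.5236); starts seated between -60 and +30 degrees. Leaving a seat takes 0.18 N m (about 3 N on a lobe), easing to nothing 15 degrees on; then it jumps ahead by itself into the next seat and stays
- filter_unit: stand of the wheel, bolted down: 75 by 62 mm base, 25 mm post, black head block 46 mm wide up to 144 mm high, all on the robot's side, 22 to 42 mm behind the wheel's robot-side face; a beam tube there reaches 58 mm to the robot's right, 139 mm high. Origin on the table below that face of the wheel; axes as the axle's
- iris: iris diaphragm, a 52 mm black ring on a 25 mm steel post and a round 60 mm foot, 151 mm tall, loose on the table on the far side of the filter wheel. Origin at the underside
- power_head: power meter head, a 62 mm dark disc on a steel post and a round 60 mm foot, 156 mm tall, loose on the table between the filter wheel and the robot. Origin at the underside
- mirror_mount: mirror in a square 52 mm black adjustable mount on a steel post and a round 60 mm foot, 151 mm tall, loose on the table. Origin at the underside
- ball_driver: grey-handled hand driver, 170 mm long, lying loose to the robot's left of the filter wheel. Origin at the underside
- spare_post: bare steel post, 25 mm across and 75 mm tall (81 mm with its stud), standing loose to the robot's left of the filter wheel. Origin at the underside
- clamp_fork: flat aluminium clamping fork, 75 by 36 by 10 mm, loose on the table. Origin at the underside
- screw_tray: grey two-compartment tray of screws, 105 by 75 by 28 mm, loose on the table. Origin at the underside
- lens_case: round clear lens case with a white lid, 53 mm across and 26 mm tall, loose on the table. Origin at the underside

How it is judged:
By the outcome, as a careful person would: the job done as asked, in the order asked, and still so for the second after the job is handed in, with the robot touching nothing.
It also fails if it takes over 50 s, if anything falls off the work surface, if the arm or the gripper's body presses on something with over 40 N, if the wrist force passes 120 N, or if a joint passes its speed limit or range.

## Robot

A 6-joint arm with a two-finger parallel gripper is mounted at the origin on the work surface. World frame = base frame: x ahead of the robot, y to its left, z up, the work surface at z = 0. Lengths are in m, angles in degrees, forces in N, time in s.
With the tool pointing down it reaches from about 0.375 to 0.9 m from the base axis. Payload 3.1 kg.
Tool frame: the origin (TCP) lies at the very end of the fingers, on their centre line; the grasp point (between the pads) lies 19 mm behind it; z points along the fingers, y is the direction in which the jaws open and shut (so a half turn about z gives the same grasp; the last joint's range is limited). The gripper opens to 87 mm and grips with 3 to 60 N. Pads are 19 mm wide; open, the fingers measure 117 mm over their backs; the gripper's body (75 mm by 190 mm) begins 51 mm behind the grasp point.
Start: joints at [-83.795, 30.224, 82.088, -0, 67.689, -10.227], TCP at [0.177, -0.599, 0.223] pointing down, gripper open.
Joint ranges: [-176.69, 176.69], [-43.24, 126.21], [12.49, 139.97], [-82, 262], [0, 151.66], [-163.58, 163.58]. Speed limits (degrees/s): [159.86, 159.86, 180, 180, 180, 180].

## Interface

Orientations are given as a 3x3 rotation matrix whose columns are the frame's x, y, z axes.
In Python, from rig import read_state, capture, hand_in gives the robot as it stands. The module is installed in compiled form; this text tells all that it offers.
- The arm moves only by the tool send_rows, never from a script. Its argument "moves" is one flat list of numbers, 7 for each row, row after row: the turn, a rotation vector about the world's x, y, z in degrees, then the shift along the world's x, y, z in cm, then the gripper's target within -1 to 1 (fully open at 1, half-way at 0, shut at -1). In form: [rx, ry, rz, tx, ty, tz, hand, rx, ry, rz, tx, ty, tz, hand, ...]. A call has 1 to 20 rows; each row shifts and turns the commanded pose from where the row before left it; what a row does not reach is not made up. A row lasts 1/10 s, in which the tool goes at most 50 mm and 8.59 degrees, less where a joint would pass 70% of its speed; a pose out of reach is approached as far as the arm can. A call with a gripper value outside its range is refused whole. The fingers move at their own pace and stop on an object; the grip force is fixed at half the most. Time passes only in rows, so rows that do not move let the fingers close. It gives the time, the measured TCP pose, the force and the opening at its end, in the units of the state.
- read_state(): the state, without advancing time (a new reading comes with each control period).
- capture(name): name is "scene" or "side" or "wrist"; returns a dict with "pixels" (480x640x3 uint8, red, green, blue), "vertical_fov" (degrees; the focal length in pixels is half the picture's height over the tangent of half this angle, whatever the lens; pixels are square), "cx", "cy" (the principal point, pixels), "rvec" (rotation vector, rad) and "tvec" (3), from world to camera coordinates, as OpenCV has them. Camera axes: x right, y down, z forward; pixel columns grow to the right and rows downward; lengths in m; the calibration is good to about 2 mm. A picture is of the moment at which its call begins. There is no depth.
- hand_in(): hands the job in, once; it reports no verdict.
The state is a dict: "time_s": time; "joint_positions": joint angles; "qvel": joint speeds; "tau": joint torques, N m; "position": TCP position; "tcp_rot": TCP orientation; "force": force on the tool from outside, world axes, zero at the start; "moment": the same for the moment, N m; "opening": opening from 0.0 (shut) to 1.0 (fully open).
Only numpy, scipy, OpenCV 4.12 (cv2) and the standard library are available. Lean on these libraries where they do the work, as an engineer would, in place of code of your own. Each camera call takes 0.05 s, during which the arm holds its last target.

## Working session

There is one attempt and no reset: what is moved stays moved. The work goes in short steps, Python scripts to look and compute and a tool call to move; the robot and the scene stay as the last step left them, time stands still between calls to the robot, and variables do not carry over. Pictures are saved under pics/ and viewed, and the job is handed in when it is done.

Besides the shell and the picture viewer there is one more tool, called after "Call:" by a JSON object that holds its "name" and its "arguments", one argument or row to a line. send_rows: Moves the arm, as the interface text tells. Its arguments: {"type":"object","properties":{"moves":{"type":"array","items":{"type":"number"}}},"required":["moves"]}

```bash
mkdir -p pics; cat > h.py <<'E'
from rig import read_state, capture, hand_in
import numpy as np, cv2
def cam(name,save=None):
    c=capture(name); 
    if save: cv2.imwrite('pics/'+save,c['pixels'][:,:,::-1])
    return c
def K(c):
    h=c['pixels'].shape[0]; f=h/2/np.tan(np.radians(c['vertical_fov'])/2)
    return np.array([[f,0,c['cx']],[0,f,c['cy']],[0,0,1.]])
def ray(c,uv):
    R,_=cv2.Rodrigues(np.array(c['rvec'],float)); t=np.array(c['tvec'],float).ravel()
    o=-R.T@t; d=R.T@np.linalg.inv(K(c))@np.array([uv[0],uv[1],1.]); return o,d/np.linalg.norm(d)
def plane(c,uv,z):
    o,d=ray(c,uv); return o+d*(z-o[2])/d[2]
def tri(rs):
    A=0;b=0
    for o,d in rs:
        P=np.eye(3)-np.outer(d,d);A=A+P;b=b+P@o
    x=np.linalg.solve(A,b); return x,[np.linalg.norm((np.eye(3)-np.outer(d,d))@(x-o)) for o,d in rs]
def proj(c,X):
    return cv2.projectPoints(np.array(X,float).reshape(-1,3),np.array(c['rvec'],float),np.array(c['tvec'],float),K(c),None)[0].reshape(-1,2)
E
python3 - <<'E'
from h import *
for n in("scene","side","wrist"):
    c=cam(n,n+'1.png'); o,d=ray(c,(320,240)); print(n,c['vertical_fov'],o,d)
print(read_state())
E
```

```text
scene 47.35924547579144 [ 1.33693881 -0.78988807  0.88729529] [-0.59972663  0.5821816  -0.54899231]
side 56.38860724269222 [0.53942621 0.73938563 0.77108281] [ 0.00592569 -0.74962415 -0.66183724]
wrist 58.515717433000646 [ 0.2488925  -0.57802205  0.3838469 ] [-0.26703928 -0.07745081 -0.96056827]
{'time_s': 0.15, 'joint_positions': array([-8.37957627e+01,  3.02662616e+01,  8.21400171e+01, -7.48418393e-04,
        6.76909468e+01, -1.02286395e+01]), 'qvel': array([ 0.01045508, -0.1172204 , -0.21614089, -0.00362661,  0.07000622,
        0.0243315 ]), 'tau': array([ 8.95166686e-04, -4.40430665e+01, -1.76842207e+01,  6.33133203e-02,
        5.52349363e-02, -1.05150041e-04]), 'position': array([ 0.17675499, -0.59888682,  0.22179874]), 'tcp_rot': array([[ 9.59150429e-01,  2.82896476e-01, -1.95403252e-04],
       [ 2.82896395e-01, -9.59148992e-01,  1.68565999e-03],
       [ 2.89446440e-04, -1.67208038e-03, -9.99998560e-01]]), 'force': array([-0.12829966, -0.43154683, -0.55181728]), 'moment': array([ 0.05834973,  0.01850376, -0.05206735]), 'opening': 0.9985267975785715}
```

View pics/scene1.png

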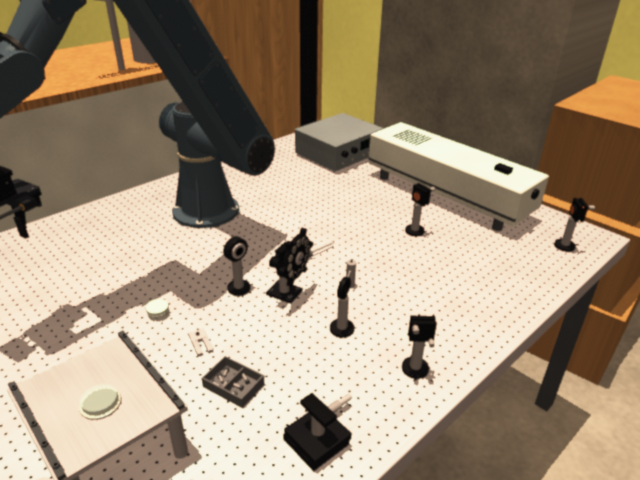

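View pics/side1.png

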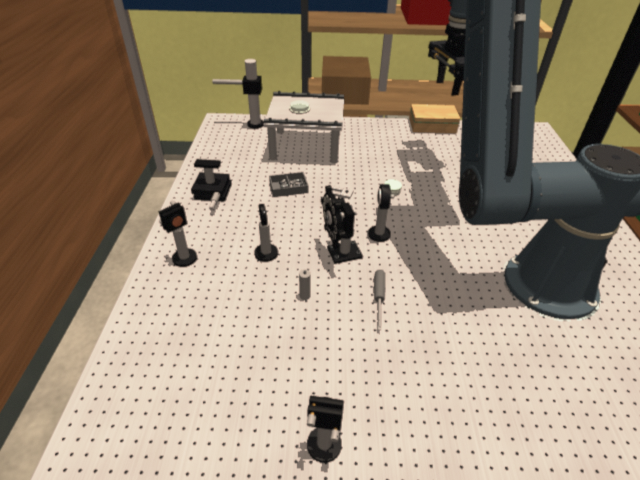

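View pics/wrist1.png

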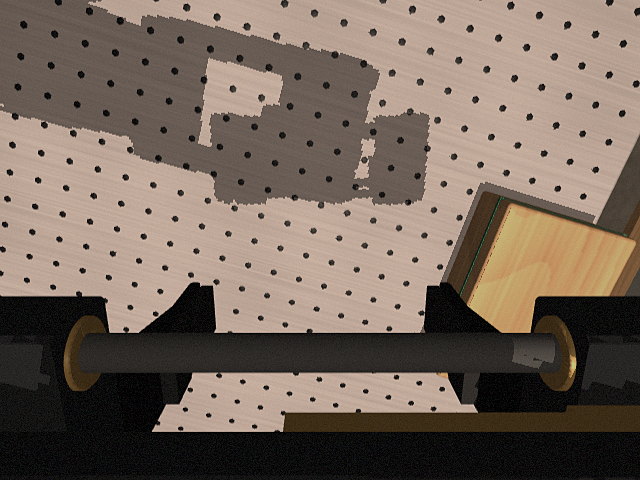

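The scene view shows the wheel near (293,258), and the side view shows it near (338,215). The power head is close to it on the robot side. Next I'll zoom in on both.

```bash
python3 - <<'E'
import cv2
a=cv2.imread('pics/scene1.png')[215:310,210:370]; cv2.imwrite('pics/sz.png',cv2.resize(a,None,fx=5,fy=5,interpolation=cv2.INTER_CUBIC))
a=cv2.imread('pics/side1.png')[165:275,290:410]; cv2.imwrite('pics/dz.png',cv2.resize(a,None,fx=5,fy=5,interpolation=cv2.INTER_CUBIC))
from h import *
E
```

```text
(no output)
```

View pics/sz.png

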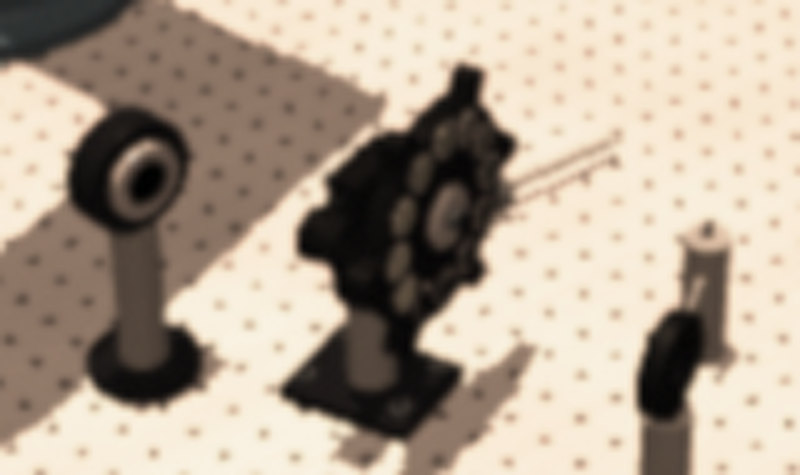

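View pics/dz.png

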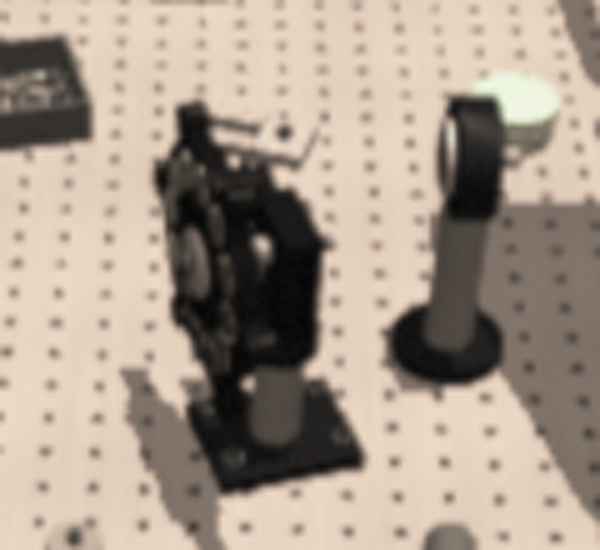

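```bash
python3 - <<'E'
from h import *
s=cam('scene');d=cam('side')
S=lambda x,y:(x/5+210-.4,y/5+215-.4)
D=lambda x,y:(x/5+290-.4,y/5+165-.4)
for n,a,b in [('hub',(450,213),(195,268)),('toplobe tip',(467,72),(192,106))]:
    print(n,tri([ray(s,S(*a)),ray(d,D(*b))]))
for n,p in [('L',(283,390)),('bot',(405,438)),('R',(465,372))]: print('scene base',n,plane(s,S(*p),0.008))
for n,p in [('bl',(222,487)),('br',(362,462)),('tr',(310,382)),('tl',(188,403))]: print('side base',n,plane(d,D(*p),0.008))
print('wheel scene pts', [plane(s,S(*p),0.125) for p in [(320,235),(510,145)]])
# other objects feet
print('pd foot', plane(s,S(145,365),0.005),plane(d,D(447,342),0.005))
print('pd top', tri([ray(s,S(130,168)),ray(d,D(470,155))]))
E
```

```text
hub (array([ 0.52661946, -0.07018352,  0.12491899]), [np.float64(0.0007614292358104173), np.float64(0.0007614292358104416)])
toplobe tip (array([ 0.53406674, -0.06996771,  0.21190468]), [np.float64(0.0035225325792099934), np.float64(0.0035225325792101188)])
scene base L [ 0.46040661 -0.12683173  0.008     ]
scene base bot [ 0.53120641 -0.10632006  0.008     ]
scene base R [ 0.5123739  -0.04901059  0.008     ]
side base bl [ 0.51011067 -0.04536515  0.008     ]
side base br [ 0.44079975 -0.06612717  0.008     ]
side base tr [ 0.4648758  -0.12475511  0.008     ]
side base tl [ 0.52747084 -0.10578249  0.008     ]
wheel scene pts [array([ 0.49737405, -0.12801662,  0.125     ]), array([ 0.50187083, -0.00843008,  0.125     ])]
pd foot [ 0.39318598 -0.16375763  0.005     ] [ 0.39117011 -0.16339289  0.005     ]
pd top (array([ 0.39284958, -0.16224102,  0.1270476 ]), [np.float64(4.531928129640507e-06), np.float64(4.5319281296624285e-06)])
```

```bash
cat >> h.py <<'E'
def overlay(name,fn,ax,yaw,th,box,f=5):
    c=cam(name); im=c['pixels'][:,:,::-1].copy()
    x0,y0,x1,y1=box; im=cv2.resize(im[y0:y1,x0:x1],None,fx=f,fy=f,interpolation=cv2.INTER_CUBIC)
    ex=np.array([np.cos(yaw),np.sin(yaw),0]);ey=np.array([-np.sin(yaw),np.cos(yaw),0]);ez=np.array([0,0,1.])
    def put(P,col):
        for u,v in proj(c,P): cv2.circle(im,(int((u+.5-x0)*f),int((v+.5-y0)*f)),2,col,-1)
    t=np.radians(np.arange(0,360,5))
    for dx,col in((-.006,(0,255,0)),(.006,(0,0,255))):
        put([ax+dx*ex+.058*(-np.sin(a)*ey+np.cos(a)*ez) for a in t],col)
        put([ax+dx*ex+.074*(-np.sin(a)*ey+np.cos(a)*ez) for a in np.radians(th+60*np.arange(6))],(255,255,0))
    put([ax],(255,0,255))
    o=ax-.006*ex;o[2]=0
    cv2.imwrite('pics/'+fn,im)
E
python3 - <<'E'
from h import *
ax=np.array([.519,-.072,.125])
overlay('scene','o1.png',ax,np.radians(16.5),0,(250,220,340,310),6)
overlay('side','o2.png',ax,np.radians(16.5),0,(290,170,380,270),6)
a=np.hstack([cv2.resize(cv2.imread('pics/o1.png'),(400,400)),cv2.resize(cv2.imread('pics/o2.png'),(400,400*10//9))[:400]]);cv2.imwrite('pics/o.png',a)
E
```

```text
(no output)
```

View pics/o.png

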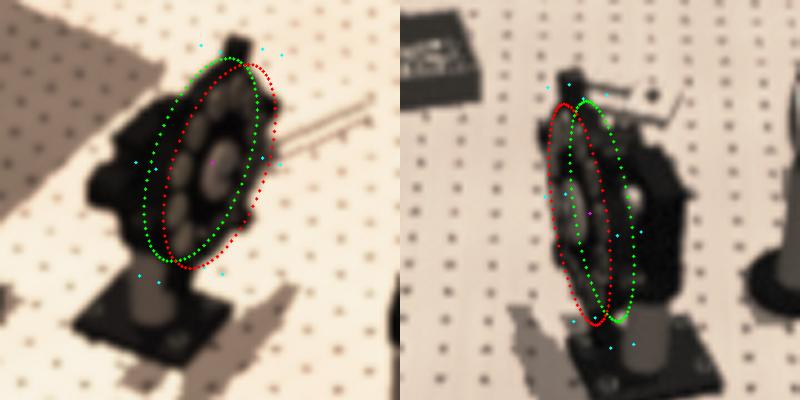

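```bash
python3 - <<'E'
from h import *
ax=np.array([.519,-.072,.125])
overlay('scene','o1.png',ax,np.radians(16.5),30,(250,220,340,310),6)
overlay('side','o2.png',ax,np.radians(16.5),30,(290,170,380,270),6)
a=np.hstack([cv2.resize(cv2.imread('pics/o1.png'),(400,400)),cv2.resize(cv2.imread('pics/o2.png'),(400,400*10//9))[:400]]);cv2.imwrite('pics/o.png',a)
E
```

```text
(no output)
```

View pics/o.png

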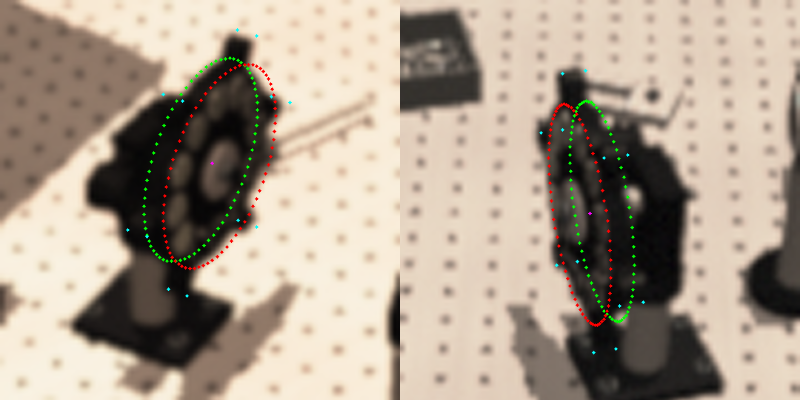

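Call:
{"name": "send_rows", "arguments": {
  "moves": [0, 0, 6, 2.15, 3.9, 1.2, -1, 0, 0, 6, 2.15, 3.9, 1.2, -1, 0, 0, 6, 2.15, 3.9, 1.2, -1, 0, 0, 6, 2.15, 3.9, 1.2, -1, 0, 0, 6, 2.15, 3.9, 1.2, -1, 0, 0, 6, 2.15, 3.9, 0.2, -1, 0, 0, 6, 2.15, 3.9, 0.2, -1, 0, 0, 6, 2.15, 3.9, 0.2, -1, 0, 0, 6, 2.15, 3.9, 0.2, -1, 0, 0, 6, 2.15, 3.9, 0.2, -1, 0, 0, 6, 2.15, 3.9, 0, -1, 0, 0, 6, 2.15, 3.9, 0, -1, 0, 0, 6, 2.15, 3.9, 0, -1, 0, 0, 6, 2.15, 3.9, 0, -1, 0, 0, 6, 2.15, 3.9, 0, -1, 0, 0, 0, 0, 0, 0, -1]
}}

```text
time_s: 2.05
position: [0.5012, -0.0102, 0.2928]
tcp_rot: [[-0.29, 0.957, 0.002], [0.957, 0.29, 0.002], [0.001, 0.003, -1.0]]
force: [-0.9, -0.0, -0.4]
opening: 0.006
```

```bash
python3 - <<'E'
from h import *
c=cam('wrist','w2.png'); print(ray(c,(320,240)))
s=read_state();print(s['position'],s['tcp_rot'].round(3),s['joint_positions'],s['time_s'])
E
```

```text
(array([0.47824871, 0.06178355, 0.45501828]), array([ 0.0837163 , -0.26419852, -0.96082814]))
[ 0.49999193 -0.01234126  0.29259806] [[-0.287  0.958  0.   ]
 [ 0.958  0.287 -0.   ]
 [-0.     0.    -1.   ]] [-1.42335232e+01  1.57101383e+01  9.44617955e+01 -5.41921617e-03
  6.98024962e+01 -3.09240350e+01] 2.1
```

View pics/w2.png

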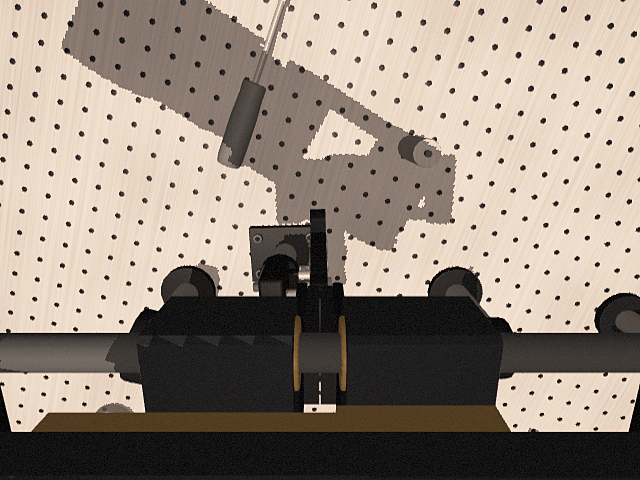

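```bash
python3 - <<'E'
from h import *
c=cam('wrist')
im=c['pixels'][190:340,230:400,::-1]
cv2.imwrite('pics/w2z.png',cv2.resize(im,None,fx=4,fy=4,interpolation=cv2.INTER_CUBIC))
for uv in [(310.5,212),(326.5,212),(310.5,240),(326.5,240)]: print(uv,plane(c,uv,.133), plane(c,uv,.125))
E
```

```text
(310.5, 212) [ 0.49130015 -0.00980707  0.133     ] [ 0.49164259 -0.0115424   0.125     ]
(326.5, 212) [ 0.50306326 -0.00629016  0.133     ] [ 0.50369822 -0.00793803  0.125     ]
(310.5, 240) [ 0.49758482 -0.03127505  0.133     ] [ 0.49808354 -0.03354423  0.125     ]
(326.5, 240) [ 0.5095692  -0.02769224  0.133     ] [ 0.51036595 -0.02987232  0.125     ]
```

View pics/w2z.png

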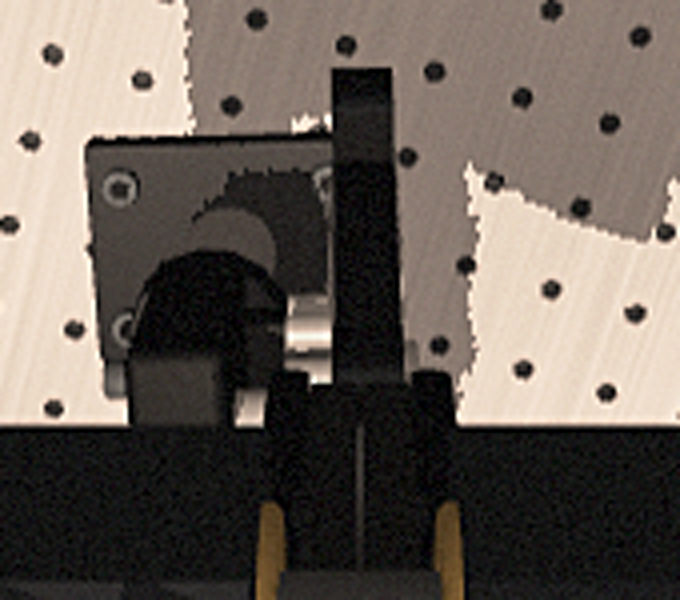

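```bash
python3 - <<'E'
from h import *
c=cam('wrist')
Z=lambda x,y:(x/4+230-.4,y/4+190-.4)
for n,p,z in [('tipL',(332,69),.128),('tipR',(392,69),.128),('lobeL',(332,150),.133),('lobeR',(394,150),.133)]: print(n,plane(c,Z(*p),z))
L=plane(c,Z(332,69),.128);R=plane(c,Z(392,69),.128);m=(L+R)/2
for yaw in (16,16.7,18):
    y=np.radians(yaw); print(yaw,m,'axle',m-.074*np.array([-np.sin(y),np.cos(y),0]))
# base left edge
a=plane(c,Z(88,140),.01);b=plane(c,Z(330,137),.01);print(a,b,np.degrees(np.arctan2(b[1]-a[1],b[0]-a[0])))
for yaw in (16.7,):
  y=np.radians(yaw);ax=m-.074*np.array([-np.sin(y),np.cos(y),0]);ax[2]=.125
  overlay('scene','o1.png',ax,y,30,(250,220,340,310),6)
  overlay('side','o2.png',ax,y,30,(290,170,380,270),6)
  cv2.imwrite('pics/o3.png',np.hstack([cv2.resize(cv2.imread('pics/o1.png'),(400,400)),cv2.resize(cv2.imread('pics/o2.png'),(400,400*10//9))[:400]]))
E
```

```text
tipL [ 0.49109273 -0.00790787  0.128     ]
tipR [ 0.50225802 -0.00459795  0.128     ]
lobeL [ 0.49535072 -0.02222895  0.133     ]
lobeR [ 0.50686471 -0.01881527  0.133     ]
16 [ 0.49667538 -0.00625291  0.128     ] axle [ 0.51707254 -0.07738628  0.128     ]
16.7 [ 0.49667538 -0.00625291  0.128     ] axle [ 0.51794005 -0.07713178  0.128     ]
18 [ 0.49667538 -0.00625291  0.128     ] axle [ 0.51954263 -0.07663109  0.128     ]
[ 0.43899663 -0.0690862   0.01      ] [ 0.50080112 -0.04990096  0.01      ] 17.245295490985416
```

View pics/o3.png

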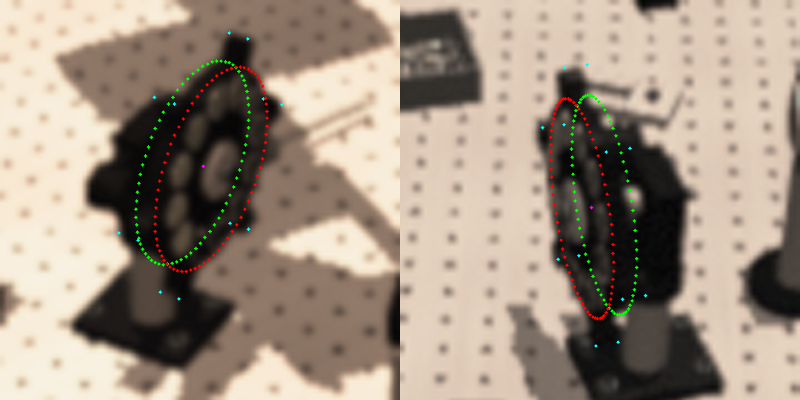

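The wrist view shows the left lobe lying level, with its tip at (318,207), and the scene view agrees. So the lobes stand at ±30° and ±90°. The axle is at about (0.519, -0.076, 0.125) with a yaw of about 17°. The shut fingertip is already left of the upper-left lobe, so I'll go straight down.

Call:
{"name": "send_rows", "arguments": {
  "moves": [0, 0, 0, 0, 0, -2, -1, 0, 0, 0, 0, 0, -2, -1, 0, 0, 0, 0, 0, -2, -1, 0, 0, 0, 0, 0, -2, -1, 0, 0, 0, 0, 0, -1.5, -1, 0, 0, 0, 0, 0, -1, -1, 0, 0, 0, 0, 0, -1, -1, 0, 0, 0, 0, 0, 0, -1]
}}

```text
time_s: 3.1
position: [0.4985, -0.015, 0.1767]
tcp_rot: [[-0.281, 0.96, -0.002], [0.96, 0.281, 0.0], [0.001, -0.002, -1.0]]
force: [-0.2, 0.7, -0.3]
opening: 0.008
```

```bash
cat > v.py <<'E'
from h import *
import sys
n=sys.argv[1]
a=cam('scene')['pixels'][215:315,230:350,::-1];b=cam('side')['pixels'][160:260,280:400,::-1]
cv2.imwrite('pics/'+n,np.hstack([cv2.resize(i,(400,333),interpolation=cv2.INTER_CUBIC) for i in(a,b)]))
s=read_state();p=s['position']-np.array([.519,-.076,.125]);print(s['position'].round(4),s['force'].round(2),s['time_s'],'q edge mm',1000*(.292*p[0]-.956*p[1])+9.5,'depth',1000*(.956*p[0]+.292*p[1]),'b',p[2]*1000)
E
python3 v.py v1.png
```

```text
[ 0.4996 -0.0148  0.1778] [0.25 0.31 0.13] 3.2 q edge mm -54.67038384699721 depth -0.7241413635921505 b 52.80731101195504
```

View pics/v1.png

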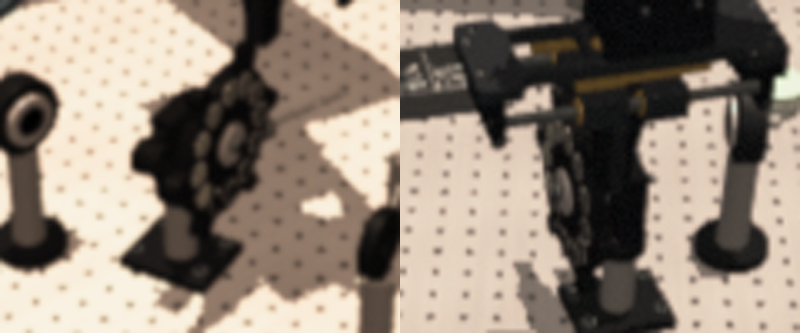

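Call:
{"name": "send_rows", "arguments": {
  "moves": [0, 0, 0, 0.09, -0.29, 0, -1, 0, 0, 0, 0.09, -0.29, 0, -1, 0, 0, 0, 0.09, -0.29, 0, -1, 0, 0, 0, 0.09, -0.29, 0, -1, 0, 0, 0, 0.09, -0.29, 0.07, -1, 0, 0, 0, 0.09, -0.29, 0.07, -1, 0, 0, 0, 0.09, -0.29, 0.07, -1, 0, 0, 0, 0.09, -0.29, 0.07, -1, 0, 0, 0, 0.09, -0.29, 0.07, -1, 0, 0, 0, 0.09, -0.29, 0.07, -1, 0, 0, 0, 0.09, -0.29, 0.07, -1, 0, 0, 0, 0.09, -0.29, 0.07, -1, 0, 0, 0, 0, 0, 0, -1]
}}

```text
time_s: 4.5
position: [0.5105, -0.05, 0.1832]
tcp_rot: [[-0.282, 0.959, 0.001], [0.959, 0.282, -0.0], [-0.001, 0.0, -1.0]]
force: [0.4, -0.4, -0.8]
opening: 0.004
```

```bash
python3 v.py v2.png
```

```text
[ 0.5101 -0.0494  0.1831] [-0.18 -0.78  0.46] 4.6 q edge mm -18.49048571795766 depth -0.7213783981445364 b 58.08839614224762
```

View pics/v2.png

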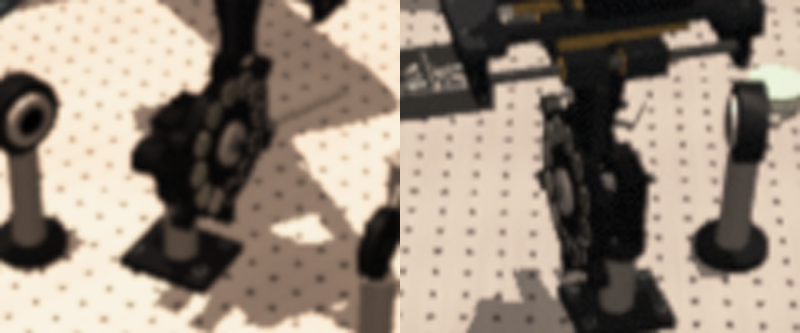

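The force has dropped to about zero and a lobe now points straight down at (232,212), so the first click is seated. I'll carry on to the second click.

Call:
{"name": "send_rows", "arguments": {
  "moves": [0, 0, 0, 0.05, -0.16, 0.3, -1, 0, 0, 0, 0.09, -0.29, 0.2, -1, 0, 0, 0, 0.09, -0.29, 0.1, -1, 0, 0, 0, 0.09, -0.29, 0, -1, 0, 0, 0, 0.09, -0.29, 0, -1, 0, 0, 0, 0.09, -0.29, 0, -1, 0, 0, 0, 0.09, -0.29, 0, -1, 0, 0, 0, 0.09, -0.29, 0, -1, 0, 0, 0, 0.09, -0.29, 0, -1, 0, 0, 0, 0.09, -0.29, 0, -1, 0, 0, 0, 0.09, -0.29, 0, -1, 0, 0, 0, 0.09, -0.29, 0, -1, 0, 0, 0, 0, 0, 0, -1]
}}

```text
time_s: 5.9
position: [0.5207, -0.0833, 0.1891]
tcp_rot: [[-0.282, 0.959, 0.0], [0.959, 0.282, -0.0], [-0.0, 0.0, -1.0]]
force: [-0.8, -0.8, 0.7]
opening: 0.003
```

```bash
python3 v.py v3.png
```

```text
[ 0.5205 -0.0828  0.1891] [-0.42 -0.1  -0.46] 6.0 q edge mm 16.470266340266715 depth -0.5814093586752038 b 64.10225587963245
```

View pics/v3.png

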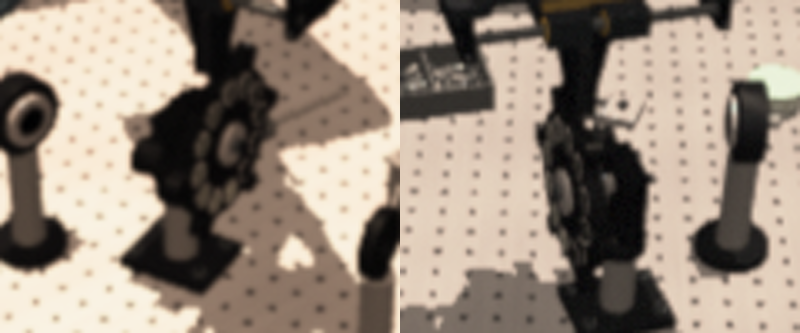

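The force is about zero and the lobes are back in the starting pattern, (270,95) and (250,165), so two clicks are done. I'll lift, go back and descend behind the next lobe.

Call:
{"name": "send_rows", "arguments": {
  "moves": [0, 0, 0, 0, 0, 1, -1, 0, 0, 0, 0, 0, 1.5, -1, 0, 0, 0, 0, 0, 1.5, -1, 0, 0, 0, -0.5, 1.7, 0, -1, 0, 0, 0, -0.5, 1.7, 0, -1, 0, 0, 0, -0.5, 1.7, 0, -1, 0, 0, 0, -0.6, 1.7, 0, -1, 0, 0, 0, 0, 0, 0, -1, 0, 0, 0, 0, 0, 0, -1]
}}

```text
time_s: 6.9
position: [0.499, -0.0138, 0.2288]
tcp_rot: [[-0.285, 0.959, -0.001], [0.959, 0.285, -0.0], [0.0, -0.001, -1.0]]
force: [-0.3, -0.8, 0.1]
opening: 0.01
```

```bash
python3 v.py v4.png; python3 -c "
from h import *
c=cam('wrist');cv2.imwrite('pics/w4z.png',cv2.resize(c['pixels'][150:340,230:400,::-1],None,fx=3,fy=3))"
```

```text
[ 0.4997 -0.0148  0.229 ] [-0.37 -0.24 -1.22] 7.0 q edge mm -54.62218004753464 depth -0.5609979767525821 b 103.97131095750802
```

View pics/v4.png

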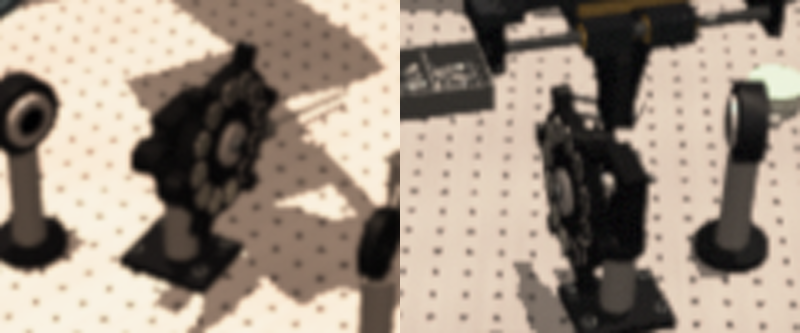

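View pics/w4z.png

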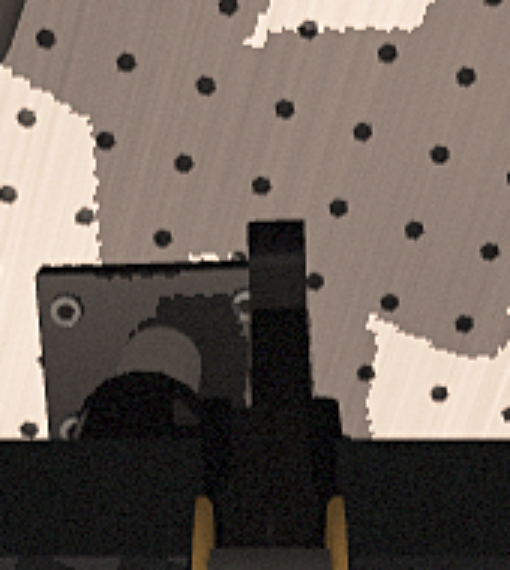

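The wheel is seated in the same pattern as at the start, 60° on, so two clicks are confirmed. I'll repeat the same stroke.

Call:
{"name": "send_rows", "arguments": {
  "moves": [0, 0, 0, 0, 0, -1.6, -1, 0, 0, 0, 0, 0, -1.5, -1, 0, 0, 0, 0, 0, -1, -1, 0, 0, 0, 0, 0, -1, -1, 0, 0, 0, 0.09, -0.29, 0, -1, 0, 0, 0, 0.09, -0.29, 0, -1, 0, 0, 0, 0.09, -0.29, 0, -1, 0, 0, 0, 0.09, -0.29, 0, -1, 0, 0, 0, 0.09, -0.29, 0.07, -1, 0, 0, 0, 0.09, -0.29, 0.07, -1, 0, 0, 0, 0.09, -0.29, 0.07, -1, 0, 0, 0, 0.09, -0.29, 0.07, -1, 0, 0, 0, 0.09, -0.29, 0.07, -1, 0, 0, 0, 0.09, -0.29, 0.07, -1, 0, 0, 0, 0.09, -0.29, 0.07, -1, 0, 0, 0, 0.09, -0.29, 0.07, -1, 0, 0, 0, 0, 0, 0, -1]
}}

```text
time_s: 8.75
position: [0.5107, -0.0502, 0.1838]
tcp_rot: [[-0.282, 0.959, 0.001], [0.959, 0.282, -0.0], [-0.001, 0.0, -1.0]]
force: [0.8, -1.0, 0.3]
opening: 0.006
```

```bash
python3 v.py v5.png
```

```text
[ 0.5103 -0.0497  0.1837] [ 0.42  0.42 -0.05] 8.85 q edge mm -18.184958647653055 depth -0.6434458356769602 b 58.66799409703757
```

View pics/v5.png

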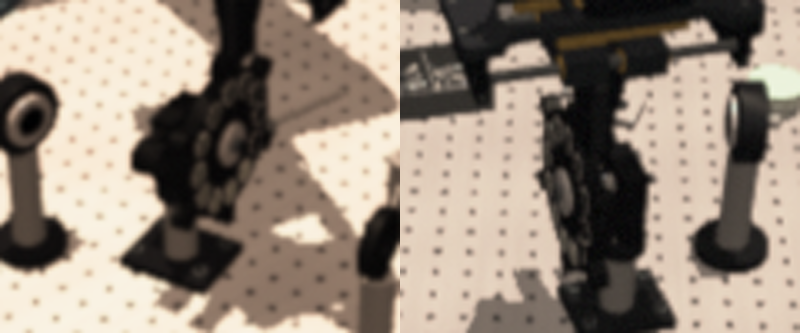

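The third click is seated: a lobe points straight down at (232,212), as it did after the first click. Now the fourth.

Call:
{"name": "send_rows", "arguments": {
  "moves": [0, 0, 0, 0.05, -0.16, 0.3, -1, 0, 0, 0, 0.09, -0.29, 0.2, -1, 0, 0, 0, 0.09, -0.29, 0.1, -1, 0, 0, 0, 0.09, -0.29, 0, -1, 0, 0, 0, 0.09, -0.29, 0, -1, 0, 0, 0, 0.09, -0.29, 0, -1, 0, 0, 0, 0.09, -0.29, 0, -1, 0, 0, 0, 0.09, -0.29, 0, -1, 0, 0, 0, 0.09, -0.29, 0, -1, 0, 0, 0, 0.09, -0.29, 0, -1, 0, 0, 0, 0.09, -0.29, 0, -1, 0, 0, 0, 0.09, -0.29, 0, -1, 0, 0, 0, 0, 0, 0, -1]
}}

```text
time_s: 10.15
position: [0.521, -0.0836, 0.1898]
tcp_rot: [[-0.282, 0.959, 0.0], [0.959, 0.282, -0.0], [-0.0, 0.0, -1.0]]
force: [0.3, 0.7, 0.8]
opening: 0.008
```

```bash
python3 v.py v6.png
```

```text
[ 0.5207 -0.0831  0.1897] [-0.5   0.64  1.17] 10.25 q edge mm 16.796796494165118 depth -0.48385569594046934 b 64.72873625964529
```

View pics/v6.png

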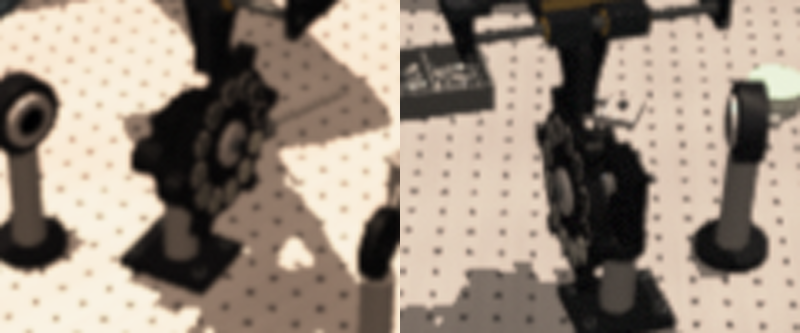

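The picture matches the second click, so the fourth is seated. I'll lift clear.

Call:
{"name": "send_rows", "arguments": {
  "moves": [0, 0, 0, 0, 0, 1, -1, 0, 0, 0, 0, 0, 1.5, -1, 0, 0, 0, 0, 0, 2, -1, 0, 0, 0, 0, 0, 3, -1, 0, 0, 0, -0.5, 2, 3, -1, 0, 0, 0, -0.5, 2, 1, -1, 0, 0, 0, -0.5, 2, 0, -1, 0, 0, 0, 0, 0, 0, -1, 0, 0, 0, 0, 0, 0, -1]
}}

```text
time_s: 11.15
position: [0.5057, -0.0229, 0.3053]
tcp_rot: [[-0.284, 0.959, 0.001], [0.959, 0.284, -0.001], [-0.001, 0.001, -1.0]]
force: [-0.4, -0.7, -0.0]
opening: 0.009
```

```bash
python3 v.py v7.png; python3 -c "
from h import *
c=cam('scene','s7.png');d=cam('side','d7.png')
for a,b in(('scene1.png',c),('side1.png',d)):
  i=cv2.imread('pics/'+a).astype(int); print(a)
"
```

```text
[ 0.506  -0.0236  0.3048] [0.93 0.4  0.22] 11.25 q edge mm -44.358979483357025 depth 2.814196900147595 b 179.7937557211951
scene1.png
side1.png
```

View pics/v7.png

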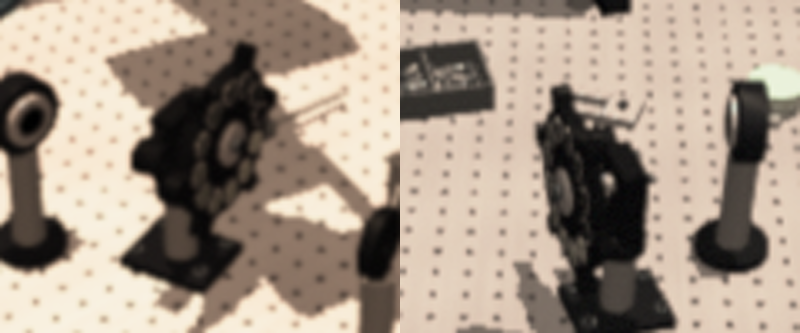

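View pics/s7.png

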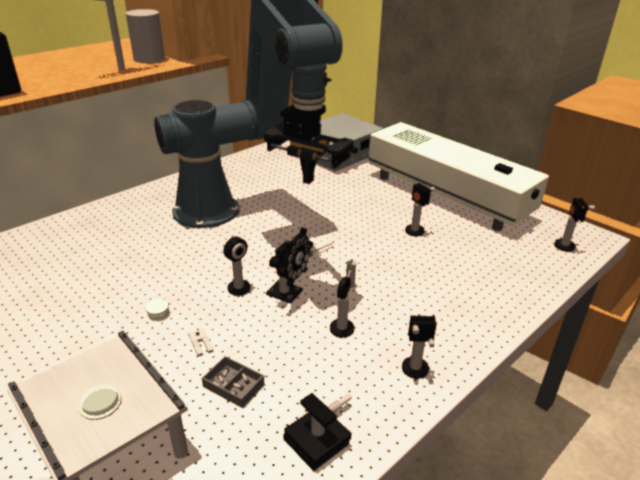

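The wheel is seated with its lobes at ±30°, the gripper is clear, and everything else stands where it was in the first picture.

```bash
python3 -c "
from h import *
print(hand_in())"
```

```text
the job is handed in; nothing more can be done
None
```

I turned the filter wheel four clicks clockwise as seen from the robot, pushing its upper lobes with the shut fingertip in two strokes of two clicks each. Then I lifted the arm clear and handed the job in at about 11 s of the 50 s allowed.

- **Clicks:** I looked after each one. The pattern went from lobes at ±30° at the start, to a lobe straight down after clicks 1 and 3, and back to ±30° after clicks 2 and 4. The force readings at those stops were only noise, about 1 N.
- **Final state:** the last pictures show the wheel seated and the gripper clear of it. By eye, the other objects stand where they did at the start; I did not measure their positions again.
- **Early misreading:** my first look took the wheel to have a lobe straight up, and its height measurement disagreed. Drawing the lobe positions over both views and the wrist picture settled it at ±30° before I touched the wheel.

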